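Blow the dust off a porcelain jug with the bench air gun

TASK

Dust off the unglazed jug: take it from the ware board and set it down gently, upright in the middle of the small metal wheel in front of the air gun's nozzle, with its handle pointing straight away from the nozzle (over the orange mark), and let go. Then pull the red air-valve knob fully out, squeeze the gun's orange trigger all the way and hold it for a second, let it spring back, and push the knob fully home again. Leave the jug on the wheel and do not shift or knock over the vase, tub or jar.

Things in the scene. Friction and masses are not known exactly. Their poses are not given: they have to be found in the camera images.
- gun_stand: Fixed stand: grey base 100 x 360 x 12 mm with a blue air gun lying on its side and a wheel. Origin on the table; nozzle points to -y, grip extends to -x, z up. In this frame (mm): barrel at x 50, y 35 to -80, z 83 to 117; nozzle tip (50, -135, 100); grip x -75 to 30, y 0 to 24, z 86 to 114, plus an 18 mm nipple; trigger on its -y side; 70 mm free below; wheel centre (50, -220).
- grip_mid (a point): Centre of the blue grip bar beside the squeezing point, 100 mm above the table. The grip is 24 mm thick along the stand's y and 28 mm high, and does not move.
- trigger_pad (a point): Squeezing point mid-way along the orange trigger blade (85 x 8 x 20 mm high), 55 mm from its upright hinge pin at (25, -10, 100) mm in the gun_stand frame. Grip plus trigger here span, along the stand's y, 52 mm at rest (y 24 to -28 mm) and 38 mm fully squeezed (y 24 to -14 mm).
- trigger (a joint): Trigger angle, rad: 0 = released (spring rest), 0.25 = squeezed fully to its stop. Sprung: about 4 N at rest to 10 N at the stop, at the squeezing point.
- nozzle_tip (a point): Tip of the steel nozzle, 12 mm thick, 100 mm above the table, 85 mm from the wheel's axis.
- wheel_top (a point): Centre of the top face of the round aluminium wheel, 120 mm in diameter, 30 mm above the table; it does not turn. The jug belongs here.
- handle_mark (a point): Point 58 mm from the wheel's centre straight away from the nozzle, beyond the orange mark on the wheel; the jug's handle belongs above it.
- jug: Unglazed cream jug, 118 mm tall, about 0.25 kg, loose, upright. Origin at the centre of its underside, z up, handle towards its +x. Belly 74 mm in diameter (25 to 48 mm up), neck 43 mm in diameter from 76 to 102 mm up (best gripped here from above), collar flaring to 50 mm at the top. Starts anywhere on the board, any yaw.
- jug_handle (a point): Outermost middle of the jug's loop handle (10 mm thick bar), 58 mm out from the jug's axis, 75 mm up; the handle joins the neck 98 mm up.
- valve_block: Fixed aluminium valve block 75 x 80 x 85 mm on a 110 mm square foot, placed and turned differently each time; origin on the table under the middle of its front face; the knob sticks out to its -x.
- valve_knob (a point): Centre of the red round knob, 38 mm in diameter and 24 mm thick along the block's x, axis level and 55 mm above the table, on a 14 mm stem, 40 mm in front of the block's face when home and 75 mm when out.
- valve (a joint): Valve slide, m: 0 = fully home (shut), 0.035 = fully out (open). It slides along the block's -x as it is pulled, takes about 4 N, and stays where it is left.
- ware_board: Fixed plywood board 270 x 270 x 12 mm on the table; jug, vase and tub stand on it in any arrangement. Origin at the centre of its underside.
- vase: Bystander, loose: blue glazed vase, 170 mm tall, 66 mm greatest diameter. Origin at the centre of its underside.
- tub: Bystander, loose: white tub with a lid, 100 mm tall, 84 mm in diameter. Origin at the centre of its underside.
- glaze_jar: Bystander, loose: glass jar with a green lid, 70 mm tall, 66 mm in diameter, on the table between robot and gun. Origin at the centre of its underside.
Mind the look-alikes: they are no part of the job. Of the things that look like the valve_block, the larger one is meant.

How it is judged:
By the outcome, as a careful person would: the job done as asked, in the order asked, and still so for the second after the job is handed in, with the robot touching nothing.
It also fails if it takes over 72 s, if anything falls off the work surface, if the arm or the gripper's body presses on something with over 40 N, if the wrist force passes 120 N, or if a joint passes its speed limit or range.

ROBOT

A 7-joint arm with a two-finger parallel gripper is mounted at the origin on the work surface. World frame = base frame: x ahead of the robot, y to its left, z up, the work surface at z = 0. Lengths are in mm, angles in rad, forces in N, time in s.
With the tool pointing down it reaches from about 350 to 900 mm from the base axis. Payload 8.1 kg.
Tool frame: the origin (TCP) lies on the centre line of the jaws, within the pads' length; the fingertips stand 17 mm ahead of it and the grasp point (between the pads) lies 2 mm behind it; z points along the fingers, y is the direction in which the jaws open and shut (so a half turn about z gives the same grasp; the last joint's range is limited). The gripper opens to 85 mm and grips with 20 to 120 N. Pads are 22 mm wide; open, the fingers measure 114 mm over their backs; the gripper's body (76 mm by 85 mm) begins 54 mm behind the grasp point. The pads swing forward as they close: fully open they stand 13 mm farther back than shut.
Start: joints at [-1.377, 0.434, 0.025, 1.573, -0.012, 1.134, -0.075], TCP at [182.815, 597.678, 248.323] pointing down, gripper open.
Joint ranges: [-2.62, 2.62], [-0.44, 2.09], [-1.27, 1.32], [0.08, 2.57], [-1.32, 4.46], [0.12, 2], [-2.74, 2.74]. Speed limits (rad/s): [2.22, 2.22, 3.01, 3.01, 3.14, 3.14, 3.14].

INTERFACE

Orientations are given as a rotation vector (axis times angle).
In Python, from station import arm gives the robot as it stands. The module is installed in compiled form; this text tells all that it offers.
- The arm moves only by the tool servo_tool, never from a script. Its argument "deltas" is text: rows parted by semicolons, each of 5 numbers parted by spaces: the opening in per cent of the stroke, from 0 (shut) to 100 (fully open), then the shift along the tool's x, y, z in m, then the turn about the tool's z in rad. A call has 1 to 10 rows; each row shifts and turns the pose as measured when the row begins, along the tool's axes as they then stand; what a row does not reach is not made up. A row lasts 1/10 s, in which the tool goes at most 50 mm and 8.59 degrees, less where a joint would pass 70% of its speed; a pose out of reach is approached as far as the arm can. A call with a gripper value outside its range is refused whole. The fingers move at their own pace and stop on an object; "newtons" is the grip in N (left out, the last holds). Time passes only in rows, so rows that do not move let the fingers close. It gives the time, the measured TCP pose, the force and the opening at its end, in the units of the state.
- arm.sense(): the state, without advancing time (a new reading comes with each control period).
- arm.camera(name): name is "side" or "top" or "wrist"; returns the picture (400x640x3 uint8, red, green, blue); there is no depth.
- arm.camera_params(name): a dict with "vfov" (degrees; the focal length in pixels is half the picture's height over the tangent of half this angle, whatever the lens; pixels are square), "cx", "cy" (the principal point, pixels), "k1" (the pictures are not rectified: a ray, as slopes to the right and down, at radius r is drawn at 1 + k1 r^2 times it, then the intrinsics apply), "position" and "rotation" of the camera in the world. Camera axes: x right, y down, z forward; pixel columns grow to the right and rows downward; lengths in mm; the calibration is good to about 2 mm. A picture is of the moment at which its call begins: read the wrist's pose just before it. camera_params takes no time and is no camera call; for the wrist camera it gives the pose at the moment of the call.
- arm.sign_off(): hands the job in, once; it reports no verdict.
Trained networks look in the newest picture that a camera, given by its name, has taken for a name from the list of things; names that differ only in an ending like _2 or _b are one class to them, and where a whole thing is asked for, a point or a joint stands for the part that bears it (a point fixed in the world has none). Each returns a list of dicts, best first, with "p" (0 to 1); they miss things now and then, are a little off and sometimes report something else, mostly with a low value. They report only what shows in the picture. A call takes as long as a camera call. They do not tell look-alikes from the thing itself.
- arm.recognise(camera, thing): "bbox" ([centre column, centre row, width, height] in pixels, round what is visible of it).
- arm.silhouettes(camera, thing): "mask" (400x640 bool, what is visible of it) and "bbox" ([centre column, centre row, width, height] in pixels, round what is visible of it).
- arm.place_of(camera, thing): "uv" ([column, row] in pixels: a listed point, or the origin of a listed thing).
The state is a dict: "clock": time; "joint_positions": joint angles; "joint_vel": joint speeds; "joint_efforts": joint torques, N m; "ee_pos": TCP position; "orientation": TCP orientation; "force": force on the tool from outside, world axes, zero at the start; "wrist_torque": the same for the moment, N m; "opening": finger opening in mm.
Only numpy, scipy, OpenCV 4.12 (cv2) and the standard library are available. Lean on these libraries where they do the work, as an engineer would, in place of code of your own. Each camera call takes 0.05 s, during which the arm holds its last target. There are 200 camera calls.

## Working session

There is one attempt and no reset: what is moved stays moved. The work goes in short steps, Python scripts to look and compute and a tool call to move; the robot and the scene stay as the last step left them, time stands still between calls to the robot, and variables do not carry over. Pictures are saved under pics/ and viewed, about 8 in all and at most 12, crops included, and the job is handed in when it is done.

Besides the shell and the picture viewer there is one more tool, called after "Call:" as name(argument=value, ...), one argument or row to a line, values as JSON. servo_tool: Moves the arm, as the interface text tells. Its arguments: {"type":"object","properties":{"deltas":{"type":"string"},"newtons":{"type":"number"}},"required":["deltas"]}

```bash
mkdir -p pics
cat > h.py <<'E'
from station import arm
import numpy as np, cv2
from scipy.spatial.transform import Rotation as R
def ray(cam,uv):
    p=arm.camera_params(cam); f=200/np.tan(np.radians(p['vfov'])/2)
    d=(np.array(uv,float)-[p['cx'],p['cy']])/f
    s=d.copy()
    for _ in range(30): s=d/(1+p['k1']*(s@s))
    Rm=np.array(p['rotation']); Rm=Rm if Rm.shape==(3,3) else R.from_rotvec(Rm).as_matrix()
    return np.array(p['position']),Rm@np.array([s[0],s[1],1])
def at_z(cam,uv,z):
    o,d=ray(cam,uv); return o+d*(z-o[2])/d[2]
def proj(cam,P):
    p=arm.camera_params(cam); f=200/np.tan(np.radians(p['vfov'])/2)
    q=np.array(p['rotation']).T@(np.array(P,float)-p['position']); s=q[:2]/q[2]
    return s*(1+p['k1']*(s@s))*f+[p['cx'],p['cy']]
def save(im,n): cv2.imwrite('pics/'+n,im[:,:,::-1])
E
python3 - <<'E'
from h import *
np.set_printoptions(precision=1,suppress=True)
print(arm.sense())
for c in ['side','top','wrist']:
    print(c,arm.camera_params(c))
Z=dict(wheel_top=30,nozzle_tip=100,grip_mid=100,trigger_pad=100,handle_mark=30,jug=12,jug_handle=87,valve_knob=55,valve_block=0,ware_board=0,gun_stand=0,vase=12,tub=12,glaze_jar=0)
for c in ['top','side']:
    im=arm.camera(c); save(im,c+'0.png')
    for t,z in Z.items():
        for r in arm.place_of(c,t)[:3]: print(c,t,round(r['p'],2),np.array(r['uv']),at_z(c,r['uv'],z)[:2])
E
```

```text
{'clock': 0.0, 'joint_positions': array([-1.4,  0.4,  0. ,  1.6, -0. ,  1.1, -0.1]), 'joint_vel': array([ 0., -0., -0.,  0., -0.,  0., -0.]), 'joint_efforts': array([  0. , -67. ,   1. , -31.6,   0. ,   0. ,  -0. ]), 'ee_pos': array([182.7, 597.2, 247.5]), 'orientation': array([-0.5, -3.1,  0. ]), 'force': array([-0. , -0.2, -0.1]), 'wrist_torque': array([-0., -0.,  0.]), 'opening': 85.61593556873693}
side {'vfov': 55.88494046980685, 'cx': 317.02574588292424, 'cy': 200.85382949763164, 'k1': -0.0768986690359656, 'position': array([ 404.3, -693.6, 1011.7]), 'rotation': array([-2.4,  0.2, -0.1])}
top {'vfov': 47.85469921430317, 'cx': 318.5809345318409, 'cy': 206.55130125453329, 'k1': -0.09582357136931045, 'position': array([ 298.4,   71. , 1226.6]), 'rotation': array([-2.1,  2.1, -0.2])}
wrist {'vfov': 70.62451698593598, 'cx': 312.5938265078729, 'cy': 198.29519098871194, 'k1': -0.027697710669689023, 'position': array([101. , 621. , 373.5]), 'rotation': array([2.3, 1.7, 0.3])}
top wheel_top 0.78 [372.9 204.4] [553.2 -80. ]
top nozzle_tip 0.82 [342.2 195.1] [561.9   7.5]
top nozzle_tip 0.
[... 1190 characters left out ...]
323.9 261.9] [ 520.4 -129.8]
side handle_mark 0.59 [325.5 242. ] [539.9 -61.5]
side jug 0.8 [312.2 302.4] [ 462.9 -241.6]
side jug 0.17 [309.7 349.3] [ 431.6 -370.1]
side jug_handle 0.82 [315.  273.2] [ 482.3 -192.5]
side valve_knob 0.62 [333.9 325.3] [ 503.7 -335.4]
side valve_knob 0.49 [257.8 129.7] [385.9 492.1]
side valve_knob 0.47 [288.  144.5] [489.8 379.9]
side valve_block 0.8 [266.8 134.7] [418.2 520. ]
side valve_block 0.77 [297.8 151.4] [526.5 393.4]
side ware_board 0.61 [337.8 323.3] [ 521.2 -311.5]
side gun_stand 0.56 [317.4 196.6] [556.  149.7]
side vase 0.82 [312.6 348.1] [ 439.7 -368.5]
side tub 0.86 [357.1 320.6] [ 573.3 -319.4]
side glaze_jar 0.66 [289.6 219.5] [445.1  70.6]
```

View pics/top0.png

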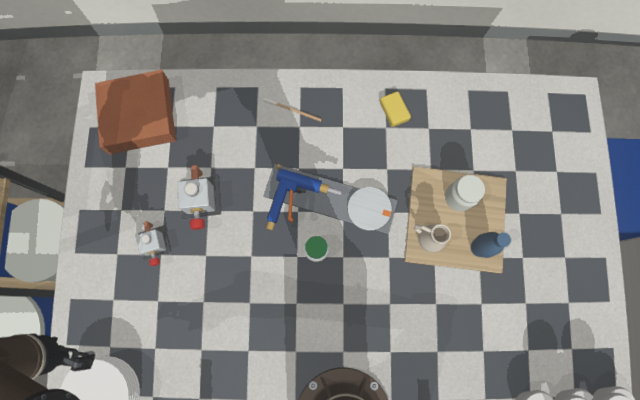

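View pics/side0.png

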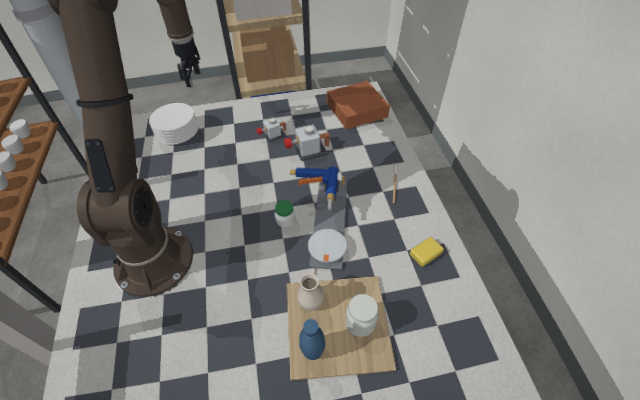

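The top view shows the large valve block at (196,195) with its knob at (197,224) and the small look-alike at (150,240). The gun is at (290,195), the wheel at (370,208), the jug at (438,236) with its handle towards the upper left, the tub at (466,192), the vase at (490,245) and the jar at (316,246). The side view agrees.

```bash
cat >> h.py <<'E'
def tri(uvt,uvs):
    o1,d1=ray('top',uvt);o2,d2=ray('side',uvs)
    s=np.linalg.lstsq(np.c_[d1,-d2],o2-o1,rcond=None)[0]
    a,b=o1+d1*s[0],o2+d2*s[1]; return (a+b)/2,np.linalg.norm(a-b)
def go(target,yaw=None,n=None):
    """print tool-frame deltas to world target; yaw = world angle of tool y axis (mod pi)"""
    s=arm.sense(); Rm=R.from_rotvec(s['orientation']).as_matrix()
    d=Rm.T@(np.array(target)-s['ee_pos'])
    y=Rm[:,1]; cur=np.arctan2(y[1],y[0]); t=0
    if yaw is not None:
        t=-((yaw-cur+np.pi/2)%np.pi-np.pi/2)   # tool z down: turn about z is negative world yaw
    print('pos',s['ee_pos'].round(1),'toolY yaw',round(cur,3),'tilt z',Rm[:,2].round(3),'delta mm(tool)',d.round(1),'turn',round(t,3),'q7',s['joint_positions'][6].round(2),'t',s['clock'],'F',s['force'].round(1),'open',round(s['opening'],1))
E
python3 - <<'E'
from h import *
np.set_printoptions(precision=3,suppress=True)
go([480,330,330])
s=arm.sense();print(R.from_rotvec(s['orientation']).as_matrix())
p=arm.camera_params('wrist');print(R.from_rotvec(p['rotation']).as_matrix())
for n,a,b in [('wheel',[372.9,204.4],[325.8,242.9]),('noz',[342.2,195.1],[332,207.1]),('grip',[272.6,201.8],[311.5,173.8]),('trig',[291.9,208.9],[304.5,179.9]),('jug',[428.6,236.9],[312.2,302.4]),('knob',[196.1,227.2],[288,144.5]),('jh',[415.4,223.2],[315,273.2])]: print(n,*tri(a,b))
E
```

```text
pos [182.8 597.7 248.3] toolY yaw 1.274 tilt z [ 0. -0. -1.] delta mm(tool) [-362.5 -169.   -81.7] turn 0 q7 -0.08 t 1.5 F [0.2 0.9 0.2] open 85.3
[[-0.956  0.293  0.   ]
 [ 0.293  0.956 -0.   ]
 [-0.     0.    -1.   ]]
[[ 0.292  0.903  0.315]
 [ 0.956 -0.276 -0.096]
 [-0.     0.329 -0.944]]
wheel [542.781 -77.627  51.833] 11.318974633444379
noz [567.995   8.148 106.794] 14.950891180239939
grip [545.618 187.525  80.058] 2.510776927856117
trig [516.822 134.514 113.872] 9.698352170320916
jug [ 466.295 -236.631    2.082] 5.5858298461001015
knob [487.617 395.759  40.016] 7.13031917715119
jh [ 488.909 -185.065   75.33 ] 11.323259845678503
```

Call:
servo_tool(
  deltas="100 -0.038 -0.024 -0.0015 0; 100 -0.038 -0.024 -0.0015 0; 100 -0.038 -0.024 -0.0015 0; 100 -0.038 -0.024 -0.0015 0; 100 -0.038 -0.024 -0.0015 0; 100 -0.038 -0.024 -0.0015 0; 100 -0.038 -0.024 -0.0015 0; 100 -0.038 -0.024 -0.0015 0; 100 0 0 0 -0.148; 100 0 0 0 -0.148",
  newtons=40,
)

```text
clock: 2.5
ee_pos: [425.7, 315.7, 260.2]
orientation: [-0.012, 3.14, 0.005]
force: [-0.5, 0.3, 0.2]
opening: 85.4
```

```bash
cat > look.py <<'E'
from h import *
import sys
np.set_printoptions(precision=1,suppress=True)
Z=dict(wheel_top=30,nozzle_tip=100,grip_mid=100,trigger_pad=100,handle_mark=30,jug=12,jug_handle=87,valve_knob=55,valve_block=0,ware_board=0,gun_stand=0,vase=12,tub=12,glaze_jar=0)
im=arm.camera('wrist'); save(im,sys.argv[1])
for t in sys.argv[2:]:
    for r in arm.place_of('wrist',t)[:3]: print(t,round(r['p'],2),np.array(r['uv']),at_z('wrist',r['uv'],Z[t])[:2])
E
sed -i "s/p=arm.camera_params(cam); f/p=dict(arm.camera_params(cam)); p['rotation']=R.from_rotvec(p['rotation']).as_matrix(); f/" h.py
python3 look.py w1.png valve_knob valve_block gun_stand grip_mid trigger_pad nozzle_tip wheel_top glaze_jar
```

```text
valve_knob 0.84 [463.4 145.8] [389.6 492.5]
valve_knob 0.61 [366.3 225. ] [492.1 384.6]
valve_block 0.78 [453.9 160.6] [418.7 513.2]
valve_block 0.67 [363.6 232.4] [529.2 393.4]
gun_stand 0.57 [208.9 249.7] [558.6 155.6]
grip_mid 0.62 [194.1 272.1] [531.9 175.9]
grip_mid 0.24 [360.3 234.3] [481.7 370.2]
trigger_pad 0.62 [162.1 262.5] [519.  139.9]
trigger_pad 0.39 [361.7 234. ] [481.2 372. ]
nozzle_tip 0.71 [ 69.1 290.6] [561.1  14.5]
wheel_top 0.84 [ 48.7 243.1] [533.4 -65.6]
glaze_jar 0.91 [140.3 171.9] [435.1  73. ]
```

View pics/w1.png

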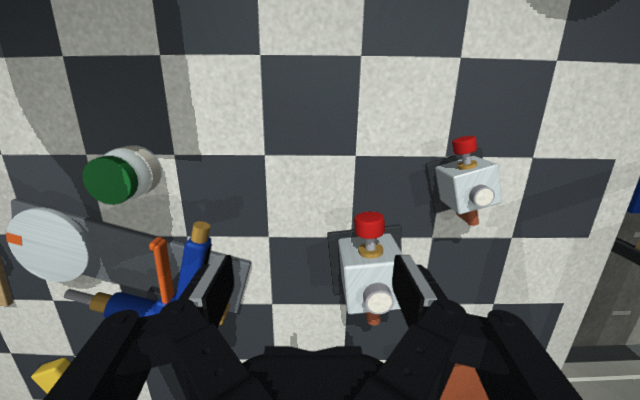

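Call:
servo_tool(
  deltas="100 0 -0.049 0 0; 100 0 -0.049 0 0; 100 0 -0.049 0 0; 100 0 -0.049 0 0; 100 0 -0.049 0 0; 100 0 -0.049 0 0; 100 0 -0.049 0 0; 100 0 -0.049 0 0; 100 0 0 0 0",
)

```text
clock: 3.85
ee_pos: [425.9, -81.7, 258.8]
orientation: [-0.008, 3.135, 0.009]
force: [1.0, 1.1, -0.1]
opening: 85.6
```

```bash
python3 look.py w2.png wheel_top nozzle_tip handle_mark gun_stand trigger_pad grip_mid jug jug_handle vase tub
```

```text
wheel_top 0.66 [318.7 247.2] [539.1 -66.1]
nozzle_tip 0.62 [388.2 292.3] [561.4  19. ]
handle_mark 0.93 [283.3 239. ] [ 526.7 -113.3]
gun_stand 0.79 [460.4 248.2] [555.4 159.5]
gun_stand 0.62 [224.7 229.7] [ 528.2 -203.6]
trigger_pad 0.63 [497.5 264.9] [521.5 147.4]
grip_mid 0.56 [530.4 273.7] [533.7 191.6]
jug 0.67 [203.2 190.6] [ 463.  -224.7]
jug_handle 0.86 [224.4 229.7] [ 485.7 -176. ]
vase 0.86 [100.3 175.4] [ 442.8 -365.3]
tub 0.97 [150.1 264.9] [ 583.9 -321.4]
tub 0.61 [201.9 187. ] [ 457.6 -226.6]
tub 0.27 [321.1 247.3] [549.3 -59.7]
```

View pics/w2.png

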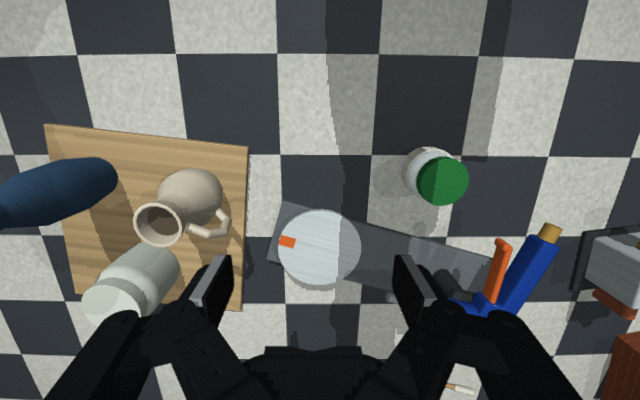

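Run:
```python
from h import *
np.set_printoptions(precision=2,suppress=True)
print(arm.sense()['joint_positions']); go([465,-232,230],2.77)
for n,uv in [('rim',(159,224))]: print(n,at_z('wrist',uv,130))
from scipy.ndimage import label
arm.camera('wrist')
for t in ['wheel_top','jug','grip_mid','trigger_pad']:
  for m in arm.silhouettes('wrist',t)[:1]:
    c,_=cv2.findContours(m['mask'].astype(np.uint8),0,1); c=max(c,key=cv2.contourArea)
    print(t,m['p'],m['bbox'],cv2.fitEllipse(c))
    if t=='wheel_top':
        P=np.array([at_z('wrist',q[0],30)[:2] for q in c]); print(cv2.minEnclosingCircle(P.astype(np.float32)), P.min(0),P.max(0))
```

```text
[-0.29  0.1   0.38  2.02 -0.05  1.03  1.7 ]
pos [426.5 -74.9 258.3] toolY yaw 1.587 tilt z [ 0.01  0.01 -1.  ] delta mm(tool) [ -35.9 -157.9   27.3] turn -1.183 q7 1.7 t 4.4 F [-0.8  0.1 -0.3] open 85.5
rim [ 459.35 -226.81  130.  ]
wheel_top 0.92 [407.6, 257.4, 296.3, 119.2] ((405.4674987792969, 257.1510314941406), (92.58486938476562, 315.26031494140625), 97.10820007324219)
((550.3319702148438, 65.07369232177734), 213.61351013183594) [ 467.14 -148.41] [661.4 278.6]
grip_mid 0.94 [406.1, 257.4, 291.2, 118.5] ((405.35211181640625, 256.97808837890625), (92.4157943725586, 314.7580871582031), 97.15729522705078)
trigger_pad 0.64 [491.6, 270.0, 25.8, 67.6] ((490.8221740722656, 267.21746826171875), (16.73311424255371, 77.4586410522461), 14.59168815612793)
```

Call:
servo_tool(
  deltas="100 -0.009 -0.040 0.007 0; 100 -0.009 -0.040 0.007 0; 100 -0.009 -0.040 0.007 0; 100 -0.009 -0.040 0.007 0; 100 0 0 0 0.148; 100 0 0 0 0.148; 100 0 0 0 0.148; 100 0 0 0 0.148; 100 0 0 0 0.148; 100 0 0 0 0.148",
)

```text
clock: 5.65
ee_pos: [467.1, -242.5, 227.7]
orientation: [1.331, 2.842, 0.013]
force: [0.8, -0.1, -0.4]
opening: 85.2
```

Call:
servo_tool(
  deltas="100 0 0 0 0.148; 100 0 0 0 0.148; 100 0 0 0 0.148; 100 0 0 0 0.148; 100 0 0 0 0.148; 100 0 0 0 0.148; 100 0 0 0 0.148; 100 0 0 0 0.148; 100 0 0 0 0.148; 100 0 0 0 0.148",
)

```text
clock: 6.65
ee_pos: [467.7, -241.9, 227.6]
orientation: [-2.911, -1.173, -0.013]
force: [-0.4, -0.8, 0.1]
opening: 85.4
```

Call:
servo_tool(
  deltas="100 0 0 0 0.148; 100 0 0 0 0; 100 0 0 0 0; 100 0 0 0 0",
)

```text
clock: 7.05
ee_pos: [467.9, -241.5, 227.3]
orientation: [-2.988, -0.959, -0.011]
force: [-0.4, 0.2, -0.1]
opening: 85.7
```

```bash
python3 - <<'E'
s=open('h.py').read()
s=s.replace("p=dict(arm.camera_params(cam));","p=dict(PRM.get(cam) or arm.camera_params(cam));").replace("def ray","PRM={}\ndef snap(cam,n):\n    PRM[cam]=arm.camera_params(cam); im=arm.camera(cam); save(im,n); return im\ndef ray",1)
s=s.replace("p=arm.camera_params(cam);","p=PRM.get(cam) or arm.camera_params(cam);")
open('h.py','w').write(s)
t=open('look.py').read().replace("im=arm.camera('wrist'); save(im,sys.argv[1])","im=snap('wrist',sys.argv[1])")
open('look.py','w').write(t+"go([465,-232,200],-0.92)\nprint(arm.sense()['joint_positions'])\n")
E
head -14 h.py; python3 look.py w3.png jug jug_handle tub vase
```

```text
from station import arm
import numpy as np, cv2
from scipy.spatial.transform import Rotation as R
PRM={}
def snap(cam,n):
    PRM[cam]=arm.camera_params(cam); im=arm.camera(cam); save(im,n); return im
def ray(cam,uv):
    p=dict(PRM.get(cam) or arm.camera_params(cam)); p['rotation']=R.from_rotvec(p['rotation']).as_matrix(); f=200/np.tan(np.radians(p['vfov'])/2)
    d=(np.array(uv,float)-[p['cx'],p['cy']])/f
    s=d.copy()
    for _ in range(30): s=d/(1+p['k1']*(s@s))
    Rm=np.array(p['rotation']); Rm=Rm if Rm.shape==(3,3) else R.from_rotvec(Rm).as_matrix()
    return np.array(p['position']),Rm@np.array([s[0],s[1],1])
def at_z(cam,uv,z):
jug 0.72 [306.7 176.6] [ 460.1 -238.8]
jug_handle 0.79 [275.2 143. ] [ 485.9 -186.2]
tub 0.89 [424.9 137.7] [ 581.9 -326.1]
vase 0.67 [380.3 246.5] [ 438.5 -376.6]
vase 0.32 [68.2 43.7] [430.4  64.1]
pos [ 467.9 -241.7  227.4] toolY yaw -0.952 tilt z [ 0.  0. -1.] delta mm(tool) [ 3.  -9.5 27.4] turn -0.032 q7 -0.03 t 7.3 F [ 1.3 -0.8 -0. ] open 85.6
[-0.4  0.5  1.1  1.9 -0.5  1.1 -0. ]
```

View pics/w3.png

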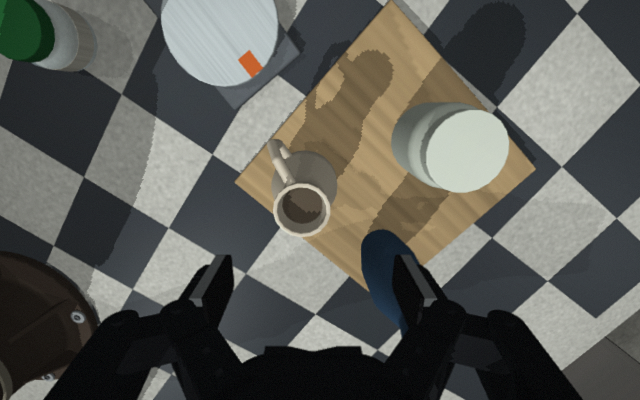

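Run:
```python
from h import *
np.set_printoptions(precision=1,suppress=True)
im=snap('wrist','w3b.png')
rim=at_z('wrist',(301.5,210),130); h=at_z('wrist',(274.5,146),87); h2=at_z('wrist',(276,150),90)
print(rim,h,h2, np.arctan2(*(h-rim)[1::-1]), np.linalg.norm((h-rim)[:2]))
for P in [(rim[0],rim[1],12)]: 
  for r in (37,): print([proj('wrist',[rim[0]+r*np.cos(a),rim[1]+r*np.sin(a),12+37]) for a in np.arange(0,6.3,1.57)])
print([at_z('wrist',q,130) for q in [(273,210),(330,210),(302,184),(302,237)]])
m=arm.silhouettes('wrist','jug'); print([(x['p'],x['bbox']) for x in m])
print(arm.sense()['joint_positions'])
crop=cv2.resize(im[100:300,200:440],None,fx=3,fy=3); save(crop,'w3c.png')
```

```text
[ 459.6 -236.7  130. ] [ 483.3 -187.4   87. ] [ 481.6 -190.6   90. ] 1.1235425001919117 54.72115209720548
[array([323.7, 157.3]), array([276.6, 165.2]), array([285.9, 209.1]), array([330.7, 202.1]), array([323.8, 157.4])]
[array([ 445.6, -217. ,  130. ]), array([ 473.7, -256.4,  130. ]), array([ 478.7, -224. ,  130. ]), array([ 439. , -251.6,  130. ])]
[(0.84, [305.2, 190.1, 68.3, 100.6])]
[-0.4  0.5  1.1  1.9 -0.5  1.1 -0. ]
```

View pics/w3c.png

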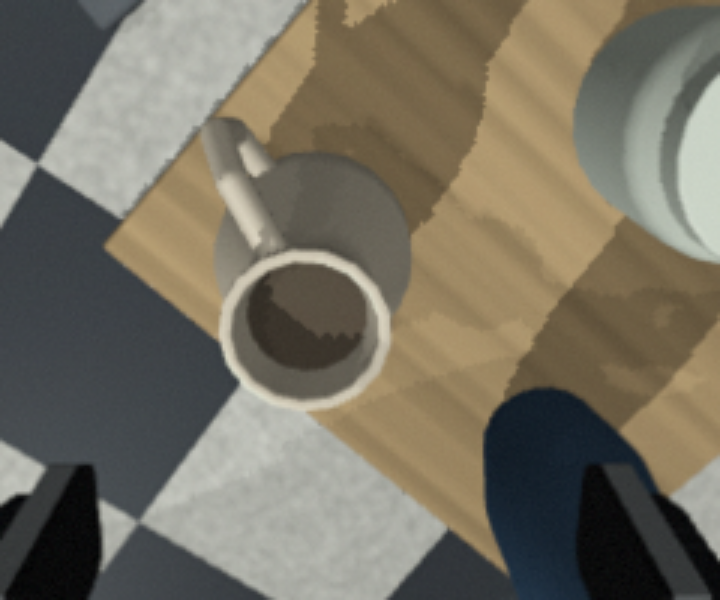

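Crop: the rim is centred at (301.7,209.7) in full-picture pixels and the handle tip is at (276,143). That puts the jug at about (460,-237) with the handle at 1.09 rad.

Call:
servo_tool(
  deltas="100 0 0 0 0.148; 100 0 0 0.02 0; 100 0 0 0.02 0; 100 0 0 0 0; 100 0 0 0 0",
)

```text
clock: 7.9
ee_pos: [468.7, -242.0, 187.4]
orientation: [-3.054, -0.724, -0.013]
force: [-0.2, -0.5, 0.5]
opening: 85.2
```

```bash
python3 look.py w4.png jug_handle jug; python3 -c "
from h import *
go([459.6,-236.7,100],-1.1)"
```

```text
jug_handle 0.96 [257.9 160.3] [ 483.5 -185.7]
jug 0.82 [304.3 187.3] [ 459.1 -237.3]
pos [ 469.1 -242.   187.8] toolY yaw -1.105 tilt z [ 0.  0. -1.] delta mm(tool) [  1.  -10.7 -12.2] turn -0.185 q7 -0.1 t 8.05 F [-0.  -0.1  0.7] open 85.2
[-0.4  0.5  1.1  1.9 -0.6  1.  -0.1]
pos [ 469.1 -242.   187.8] toolY yaw -1.105 tilt z [ 0.009  0.005 -1.   ] delta mm(tool) [-7.  -8.9 87.7] turn -0.005 q7 -0.1 t 8.05 F [-0.  -0.1  0.7] open 85.2
```

Call:
servo_tool(
  deltas="100 -0.007 -0.009 0.008 0; 100 0 0 0.02 0; 100 0 0 0.02 0; 100 0 0 0.02 0; 100 0 0 0.015 0; 100 0 0 0.005 0; 100 0 0 0 0",
  newtons=35,
)

```text
clock: 8.75
ee_pos: [463.4, -238.3, 101.9]
orientation: [3.054, 0.728, 0.028]
force: [0.6, -0.6, 0.5]
opening: 85.1
```

Call:
servo_tool(
  deltas="40 0 0 0 0; 40 0 0 0 0; 40 0 0 0 0; 30 0 0 0 0; 30 0 0 0 0; 30 0 0 0 0; 30 0 0 0 0; 30 0 0 0 0",
  newtons=35,
)

```text
clock: 9.55
ee_pos: [464.2, -238.4, 104.1]
orientation: [3.053, 0.729, 0.032]
force: [0.7, 0.0, -3.1]
opening: 46.2
```

```bash
python3 look.py w5.png jug_handle jug; python3 -c "
from h import *
go([459.6,-236.7,100],-1.1)"
```

```text
jug 0.75 [305.8 214.5] [ 458.2 -236.8]
pos [ 464.2 -238.4  104.1] toolY yaw -1.102 tilt z [ 0.  0. -1.] delta mm(tool) [  5.4  -4.7 -95.8] turn -0.182 q7 0.02 t 9.7 F [-0.2 -0.7 -3.7] open 46.3
[-0.3  0.6  1.   2.1 -0.7  0.8  0. ]
pos [ 464.2 -238.4  104.1] toolY yaw -1.102 tilt z [ 0.02   0.003 -1.   ] delta mm(tool) [-3.4 -3.6  4.1] turn -0.002 q7 0.02 t 9.7 F [-0.2 -0.7 -3.7] open 46.3
```

Call:
servo_tool(
  deltas="30 0 0 -0.015 0; 30 0 0 -0.02 0; 30 0 0 -0.03 0; 30 0 0 -0.03 0; 30 0 0 0 0",
)

```text
clock: 10.2
ee_pos: [460.7, -239.7, 205.3]
orientation: [3.055, 0.724, 0.028]
force: [0.3, 0.3, -4.3]
opening: 46.5
```

```bash
cat > wheel.py <<'E'
from h import *
np.set_printoptions(precision=1,suppress=True)
def circ(cam,im,z=30,r=60,c0=(541,-70)):
    g=cv2.GaussianBlur(cv2.cvtColor(im,cv2.COLOR_RGB2GRAY),(3,3),0).astype(np.float32)
    g=np.hypot(cv2.Sobel(g,cv2.CV_32F,1,0),cv2.Sobel(g,cv2.CV_32F,0,1)); g=np.minimum(g,150)
    best=[]
    th=np.arange(0,2*np.pi,.05)
    for x in np.arange(c0[0]-24,c0[0]+25,1.5):
        for y in np.arange(c0[1]-24,c0[1]+25,1.5):
            uv=np.array([proj(cam,[x+r*np.cos(t),y+r*np.sin(t),z]) for t in th])
            ok=(uv[:,1]>2)&(uv[:,1]<397)&(uv[:,0]>2)&(uv[:,0]<637)
            v=cv2.remap(g,uv[ok,0].astype(np.float32)[None],uv[ok,1].astype(np.float32)[None],1)
            best.append((v.mean(),x,y))
    best.sort(); return np.array(best[-6:])
def orange(cam,im,z=30.5,c0=(528,-113),rad=30):
    h=cv2.cvtColor(im,cv2.COLOR_RGB2HSV); m=((h[...,0]>=5)&(h[...,0]<=18)&(h[...,1]>180)).astype(np.uint8)
    n,l,s,c=cv2.connectedComponentsWithStats(m)
    return [(s[i,4],c[i],at_z(cam,c[i],z)) for i in range(1,n) if s[i,4]>8 and np.linalg.norm(at_z(cam,c[i],z)[:2]-c0)<rad]
E
python3 - <<'E'
from wheel import *
s=arm.sense(); p=arm.camera_params('wrist')
Rt=R.from_rotvec(s['orientation']); Rc=R.from_rotvec(p['rotation'])
rel=Rt.inv()*Rc; off=Rt.inv().apply(p['position']-s['ee_pos'])
print('off',off, rel.as_matrix(), s['ee_pos'],s['opening'],s['force'])
# w3 pose
Ry=R.from_matrix(np.c_[[-np.sin(-.952),np.cos(-.952),0],[np.cos(-.952),np.sin(-.952),0],[0,0,-1]])
PRM['wrist']=dict(p,position=np.array([467.9,-241.6,227.4])+Ry.apply(off),rotation=(Ry*rel).as_rotvec())
for cam,f in [('wrist','w3b'),('top','top0'),('side','side0')]:
    im=cv2.imread(f'pics/{f}.png')[:,:,::-1].copy()
    print(cam,circ(cam,im)); print(orange(cam,im))
E
```

```text
off [  83.6    0.8 -126.1] [[ 0.  -0.9 -0.3]
 [ 1.   0.   0. ]
 [-0.  -0.3  0.9]] [ 460.7 -239.7  205.3] 46.49365846044961 [ 0.3  0.3 -4.3]
wrist [[111.8 544.  -71.5]
 [114.  542.5 -74.5]
 [126.5 541.  -73. ]
 [128.8 544.  -73. ]
 [129.1 542.5 -71.5]
 [141.7 542.5 -73. ]]
[(np.int32(285), array([249.6,  63.5]), array([ 528.6, -118.7,   30.5]))]Traceback (most recent call last):
  File "<stdin>", line 11, in <module>
  File "wheel.py", line 10, in circ
    uv=np.array([proj(cam,[x+r*np.cos(t),y+r*np.sin(t),z]) for t in th])
                 ~~~~^^^^^^^^^^^^^^^^^^^^^^^^^^^^^^^^^^^^^
  File "h.py", line 17, in proj
    p=dict(PRM.get(cam) or arm.camera_params(cam)); p['rotation']=R.from_rotvec(p['rotation']).as_matrix(); f=200/np.tan(np.radians(p['vfov'])/2)
                           ~~~~~~~~~~~~~~~~~^^^^^
ValueError: time passes only in moves, steps and waits
```

Run:
```python
from wheel import *
for cam,f in [('top','top0'),('side','side0')]:
    PRM[cam]=arm.camera_params(cam)
    im=cv2.imread(f'pics/{f}.png')[:,:,::-1].copy()
    print(cam,circ(cam,im)[-3:]); print(orange(cam,im))
go([542.5,-73,205]); print(arm.sense()['joint_positions'])
im=snap('wrist','w6.png')
print(arm.place_of('wrist','jug_handle'),arm.place_of('wrist','jug'))
```

```text
top [[138.9 542.5 -68.5]
 [139.7 544.  -70. ]
 [140.8 542.5 -70. ]]
[]
side [[142.1 542.5 -71.5]
 [142.2 541.  -70. ]
 [143.5 541.  -71.5]]
[]
pos [ 460.7 -239.7  205.3] toolY yaw -1.105 tilt z [ 0.  0. -1.] delta mm(tool) [ 147.9 -112.3    2.1] turn 0 q7 -0.12 t 10.2 F [ 0.3  0.3 -4.3] open 46.5
[-0.4  0.5  1.2  2.  -0.6  1.  -0.1]
[{'uv': [244.6, 182.2], 'p': 0.9}] [{'uv': [308.6, 214.8], 'p': 0.96}]
```

View pics/w6.png

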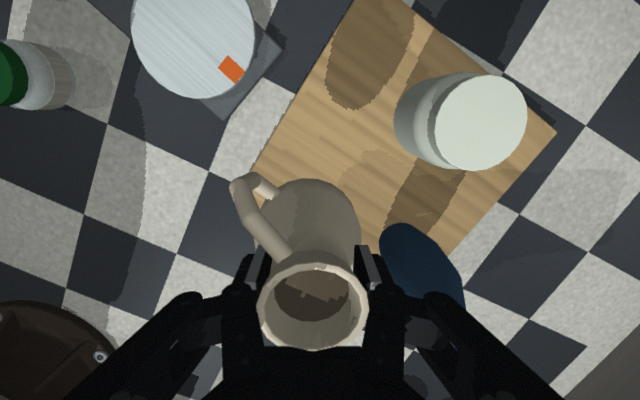

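Run:
```python
from wheel import *
PRM['wrist']=arm.camera_params('wrist')
im=cv2.imread('pics/w6.png')[:,:,::-1].copy()
print(circ('wrist',im)[-3:],orange('wrist',im))
rim=at_z('wrist',(313,305.5),231); h=at_z('wrist',(244.6,182.2),188); b=at_z('wrist',(308.6,214.8),113)
print(rim,h,b,np.arctan2(*(h-rim)[1::-1]),np.linalg.norm((h-rim)[:2]))
d=R.from_rotvec(arm.sense()['orientation']).inv().apply(rim-arm.sense()['ee_pos']); print('rim in tool',d)
print('base in tool',R.from_rotvec(arm.sense()['orientation']).inv().apply(b-arm.sense()['ee_pos']))
# stand orientation from top/side nozzle, w1/w2
for c,uv in [('top',(342.2,195.1)),('side',(332,207.1))]:
    PRM[c]=arm.camera_params(c); q=at_z(c,uv,100); v=np.array([542,-71.5])-q[:2]; print(c,q,np.arctan2(v[1],v[0]))
```

```text
[[116.  542.5 -71.5]
 [125.2 541.  -70. ]
 [126.2 542.5 -70. ]] [(np.int32(325), array([231.,  69.]), array([ 527.3, -115.9,   30.5]))]
[ 461.9 -237.4  231. ] [ 483.3 -187.3  188. ] [ 454.9 -237.4  113. ] 1.1668083223250452 54.51582102935577
rim in tool [  2.7   1.  -29.7]
base in tool [-5.1 -2.3 88.2]
top [561.9   7.5 100. ] -1.8178586744651684
side [576.9  15.1 100. ] -1.953524181317494
```

Call:
servo_tool(
  deltas="30 0.024 -0.018 0 0; 30 0.03 -0.023 0 0; 30 0.03 -0.023 0 0; 30 0.03 -0.023 0 0; 30 0.022 -0.017 0 0; 30 0.01 -0.008 0 0; 30 0 0 0 -0.1; 30 0 0 0 -0.149; 30 0 0 0 -0.149; 30 0 0 0 -0.149",
)

```text
clock: 11.35
ee_pos: [534.9, -65.3, 191.5]
orientation: [-2.741, -1.523, 0.007]
force: [-0.6, -0.7, -3.6]
opening: 46.4
```

Call:
servo_tool(
  deltas="30 0 0 0 -0.149; 30 0 0 0 -0.149; 30 0 0 0 -0.149; 30 0 0 0 -0.149; 30 0 0 0 -0.149; 30 0 0 0 -0.149; 30 0 0 0 -0.149; 30 0 0 0 -0.149; 30 0 0 0 -0.149; 30 0 0 0 -0.149",
)

```text
clock: 12.35
ee_pos: [524.5, -73.5, 182.5]
orientation: [-0.963, -2.966, 0.012]
force: [0.8, -0.8, -3.3]
opening: 46.4
```

Call:
servo_tool(
  deltas="30 0 0 0 -0.149; 30 0 0 0 -0.149; 30 0 0 0 -0.149; 30 0 0 0 -0.149; 30 0 0 0 -0.149; 30 0 0 0 -0.149; 30 0 0 0 -0.1; 30 0 0 0 -0.1; 30 0 0 0 0; 30 0 0 0 0",
)

```text
clock: 13.35
ee_pos: [513.9, -82.8, 172.9]
orientation: [0.73, -3.011, -0.014]
force: [0.1, 0.2, -3.5]
opening: 46.4
```

Run:
```python
from wheel import *
go([542,-71,205],2.18); print(arm.sense()['joint_positions'],arm.sense()['orientation'])
im=snap('wrist','w7.png')
print(arm.place_of('wrist','jug_handle'),arm.place_of('wrist','jug'),arm.place_of('wrist','nozzle_tip'))
print(orange('wrist',im))
```

```text
pos [513.9 -82.8 172.9] toolY yaw 2.046 tilt z [-0. -0. -1.] delta mm(tool) [-29.1  -1.8 -33.3] turn -0.134 q7 2.24 t 13.35 F [ 0.1  0.2 -3.5] open 46.4
[-0.2  0.4  0.3  1.9 -0.1  0.9  2.2] [ 0.7 -3.  -0. ]
[{'uv': [242.5, 184.5], 'p': 0.92}] [{'uv': [307.4, 218.4], 'p': 0.93}] [{'uv': [602.5, 346.5], 'p': 0.48}]
[]
```

View pics/w7.png

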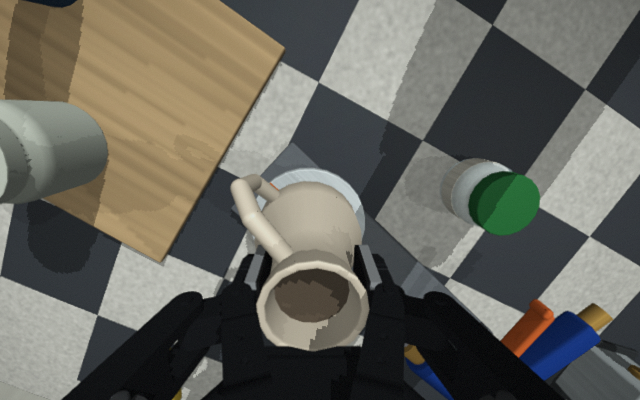

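Call:
servo_tool(
  deltas="30 0 0 0 -0.07; 30 0 0 0 -0.07; 30 -0.01 -0.002 0 0; 30 -0.012 -0.003 0.005 0; 30 -0.006 -0.001 0.01 0; 30 0 0 0.01 0; 30 0 0 0.005 0; 30 0 0 0 0; 30 0 0 0 0",
)

```text
clock: 14.45
ee_pos: [541.9, -68.5, 138.0]
orientation: [0.937, -2.953, -0.018]
force: [-1.0, -0.5, -3.6]
opening: 46.5
```

Run:
```python
from wheel import *
go([540.4,-72.1,132],2.18); 
im=snap('wrist','w8.png'); go([540.4,-72.1,132],2.18)
j=arm.place_of('wrist','jug');h=arm.place_of('wrist','jug_handle')
z=arm.sense()['ee_pos'][2]
J=at_z('wrist',j[0]['uv'],z-92); H=at_z('wrist',h[0]['uv'],z-17); print(j,h,J,H,np.arctan2(*(H-J)[1::-1]))
PRM['side']=arm.camera_params('side'); im=arm.camera('side'); 
save(cv2.resize(im[150:350,240:440],None,fx=3,fy=3),'s8.png')
j=arm.place_of('side','jug');h=arm.place_of('side','jug_handle')
print(j,h,at_z('side',j[0]['uv'],z-92),at_z('side',h[0]['uv'],z-17))
go([540.4,-72.1,132],2.18)
```

```text
pos [541.9 -68.5 138. ] toolY yaw 2.185 tilt z [-0. -0. -1.] delta mm(tool) [ 3.1 -2.2  6.1] turn 0.005 q7 2.35 t 14.45 F [-1.  -0.5 -3.6] open 46.5
pos [541.9 -68.5 138.1] toolY yaw 2.185 tilt z [-0. -0. -1.] delta mm(tool) [ 3.1 -2.3  6.2] turn 0.005 q7 2.35 t 14.5 F [ 0.4 -0.2 -4.2] open 46.6
[{'uv': [309.7, 218.2], 'p': 0.88}] [{'uv': [242.3, 186.9], 'p': 0.64}] [545.4 -67.1  46.6] [ 528.2 -124.1  121.6] -1.8643683270065363
[{'uv': [329.4, 243.3], 'p': 0.64}] [{'uv': [326.2, 243.6], 'p': 0.55}] [548.2 -79.2  46.6] [ 528.1 -126.1  121.6]
pos [542.5 -68.4 138.8] toolY yaw 2.185 tilt z [-0. -0. -1.] delta mm(tool) [ 3.6 -1.9  6.9] turn 0.005 q7 2.35 t 14.75 F [ 0.3  0.2 -2.7] open 46.4
```

View pics/s8.png

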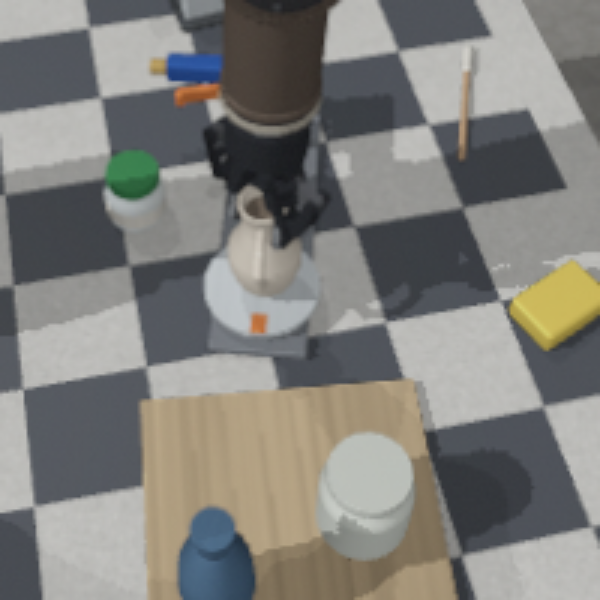

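Call:
servo_tool(
  deltas="30 0.003 -0.002 0.005 0; 30 0 0 0.005 0; 30 0 0 0.003 0; 30 0 0 0.002 0; 30 0 0 0 0",
)

```text
clock: 15.25
ee_pos: [540.4, -72.4, 122.8]
orientation: [0.938, -2.956, -0.017]
force: [-0.4, -0.1, -3.6]
opening: 46.3
```

Call:
servo_tool(
  deltas="30 0 0 0.001 0; 30 0 0 0 0",
)

```text
clock: 15.45
ee_pos: [540.6, -72.3, 121.8]
orientation: [0.938, -2.956, -0.017]
force: [-0.8, 0.2, -2.7]
opening: 46.6
```

Call:
servo_tool(
  deltas="30 0 0 0.0015 0; 30 0 0 0 0",
)

```text
clock: 15.65
ee_pos: [541.9, -72.2, 121.6]
orientation: [0.939, -2.959, -0.016]
force: [-0.5, 0.1, -3.8]
opening: 46.2
```

Call:
servo_tool(
  deltas="30 0 0 0.002 0; 30 0 0 0 0",
)

```text
clock: 15.85
ee_pos: [543.6, -72.6, 121.3]
orientation: [0.94, -2.962, -0.014]
force: [0.1, 0.3, -4.0]
opening: 46.3
```

Call:
servo_tool(
  deltas="30 0 0 0.002 0; 30 0 0 0 0",
)

```text
clock: 16.05
ee_pos: [544.8, -73.4, 121.0]
orientation: [0.94, -2.965, -0.011]
force: [-1.5, 0.1, -3.5]
opening: 46.0
```

Run:
```python
from wheel import *
print(arm.sense()['joint_positions'].round(3),arm.sense()['wrist_torque'])
go([542,-73,118],2.18); 
R_=R.from_rotvec(arm.sense()['orientation']).as_matrix(); print(R_.round(3))
im=snap('wrist','w9.png')
z=arm.sense()['ee_pos'][2]
j=arm.place_of('wrist','jug')
J=at_z('wrist',j[0]['uv'],z-92);print(j,J)
im=arm.camera('side'); save(cv2.resize(im[190:290,280:380],None,fx=5,fy=5,interpolation=cv2.INTER_CUBIC),'s9.png')
go([542,-73,118],2.18);
```

```text
[-0.2  0.5  0.3  1.9 -0.2  0.8  2.4] [0.1 0.  0. ]
pos [544.8 -73.4 121. ] toolY yaw 2.184 tilt z [-0. -0. -1.] delta mm(tool) [1.9 1.9 3.1] turn 0.004 q7 2.37 t 16.05 F [-1.5  0.1 -3.5] open 46.0
[[-0.8 -0.6 -0. ]
 [-0.6  0.8 -0. ]
 [ 0.   0.  -1. ]]
[{'uv': [310.6, 215.5], 'p': 0.58}] [547.3 -72.7  28.9]
pos [545.  -73.5 120.8] toolY yaw 2.184 tilt z [-0. -0. -1.] delta mm(tool) [2.1 2.1 2.9] turn 0.004 q7 2.37 t 16.2 F [-0.  -1.   3.6] open 46.2
```

View pics/s9.png

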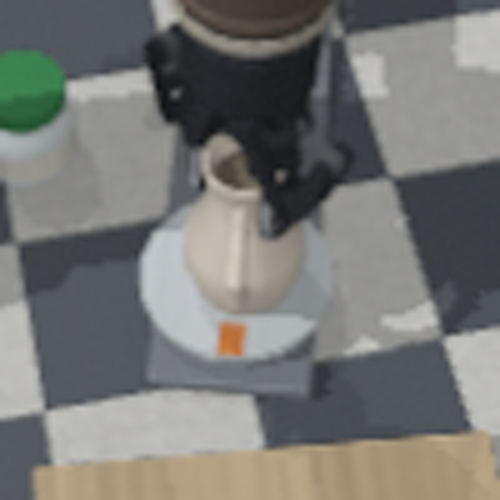

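Call:
servo_tool(
  deltas="30 0 0 -0.005 0; 30 0.0027 0.0031 0 0; 30 0 0 0 0; 30 0 0 0.003 0; 30 0 0 0 0",
)

```text
clock: 16.7
ee_pos: [539.1, -71.7, 121.5]
orientation: [0.94, -2.962, -0.013]
force: [-1.3, 0.5, -4.3]
opening: 45.9
```

Run:
```python
from wheel import *
go([541,-72,121.5],2.18); 
im=snap('wrist','w10.png')
z=arm.sense()['ee_pos'][2]
for j in arm.place_of('wrist','jug')[:1]: print(j,at_z('wrist',j['uv'],z-92))
go([541,-72,121.5],2.18);
```

```text
pos [539.1 -71.7 121.5] toolY yaw 2.185 tilt z [-0. -0. -1.] delta mm(tool) [-1.4 -1.4 -0.1] turn 0.005 q7 2.37 t 16.7 F [-1.3  0.5 -4.3] open 45.9
{'uv': [308.6, 211.4], 'p': 0.97} [539.2 -74.5  29.7]
pos [539.4 -71.8 121.8] toolY yaw 2.185 tilt z [-0. -0. -1.] delta mm(tool) [-1.2 -1.1  0.3] turn 0.005 q7 2.37 t 16.8 F [-0.2  0.  -3.6] open 45.9
```

Call:
servo_tool(
  deltas="30 -0.001 -0.001 0.001 0; 30 0 0 0.001 0; 30 0 0 0 0; 57 0 0 0 0; 60 0 0 0 0; 65 0 0 0 0; 80 0 0 0 0; 100 0 0 0 0; 100 0 0 0 0; 100 0 0 0 0",
)

```text
clock: 17.8
ee_pos: [543.0, -72.7, 121.5]
orientation: [0.941, -2.966, -0.01]
force: [0.8, -0.2, 0.0]
opening: 85.7
```

Run:
```python
from wheel import *
go([541,-72,250],1.57); 
im=snap('wrist','w10.png')
for t,z in [('jug',30),('jug_handle',105)]:
  for j in arm.place_of('wrist',t)[:1]: print(j,at_z('wrist',j['uv'],z))
```

```text
pos [543.  -72.7 121.5] toolY yaw 2.185 tilt z [-0. -0. -1.] delta mm(tool) [   4.6    3.7 -128.3] turn 0.615 q7 2.37 t 17.8 F [ 0.8 -0.2  0. ] open 85.7
{'uv': [313.1, 211.5], 'p': 0.95} [541.3 -72.4  30. ]
{'uv': [240.5, 182.6], 'p': 0.82} [ 528.  -130.3  105. ]
```

Call:
servo_tool(
  deltas="100 0 0 -0.02 0; 100 0 0 -0.03 0; 100 0 0 -0.03 0; 100 0 0 -0.03 0; 100 0 0 -0.03 0; 100 0 0 0 0; 100 0 0 0 0",
)

```text
clock: 18.65
ee_pos: [546.3, -72.3, 265.9]
orientation: [0.939, -2.964, -0.012]
force: [-0.4, -0.6, -0.0]
opening: 85.5
```

Run:
```python
from wheel import *
im=snap('wrist','w11.png'); go([440,150,260],1.57); 
J=None
for t,z in [('jug',30),('jug_handle',105),('nozzle_tip',100),('grip_mid',100),('trigger_pad',100),('gun_stand',0),('handle_mark',30)]:
  for j in arm.place_of('wrist',t)[:1]: print(t,j,at_z('wrist',j['uv'],z))
print(orange('wrist',im), arm.sense()['joint_positions'])
```

```text
pos [546.4 -72.4 265.9] toolY yaw 2.184 tilt z [-0. -0. -1.] delta mm(tool) [-41.3 243.    8.8] turn 0.614 q7 2.32 t 18.7 F [ 0.2 -0.5  0.4] open 85.0
jug {'uv': [311.5, 172.0], 'p': 0.58} [542.3 -72.8  30. ]
jug_handle {'uv': [279.4, 144.2], 'p': 0.65} [ 524.8 -126.1  105. ]
nozzle_tip {'uv': [358.8, 241.5], 'p': 0.92} [566.    9.4 100. ]
grip_mid {'uv': [478.6, 287.7], 'p': 0.63} [530.9 172.7 100. ]
trigger_pad {'uv': [463.7, 268.2], 'p': 0.82} [521.6 136.9 100. ]
gun_stand {'uv': [420.2, 256.5], 'p': 0.63} [560.1 151.    0. ]
handle_mark {'uv': [281.3, 137.6], 'p': 0.82} [ 527.9 -129.8   30. ]
[(np.int32(99), array([290.2, 142.3]), array([ 526.3, -117.3,   30.5]))] [-0.2  0.3  0.3  1.7 -0.1  1.1  2.3]
```

View pics/w11.png

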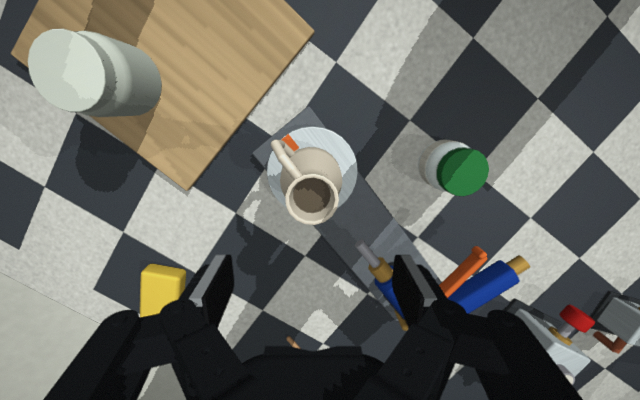

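The jug is upright on the wheel at about (542,-73), with the handle at -1.89 rad against the -1.86 needed, and the gripper is clear. Next is the valve.

Call:
servo_tool(
  deltas="100 -0.0152 0.0439 0.002 0; 100 -0.0152 0.0439 0.002 0; 100 -0.0152 0.0439 0.002 0; 100 -0.0152 0.0439 0.002 0; 100 -0.0152 0.0439 0.002 0; 100 -0.0152 0.0439 0.002 0; 100 -0.0152 0.0439 0.002 0; 100 -0.0152 0.0439 0.002 0; 100 -0.0152 0.0439 0.002 0; 100 0 0 0 0",
)

```text
clock: 20.05
ee_pos: [426.3, 342.4, 245.6]
orientation: [0.927, -2.963, -0.01]
force: [0.4, 0.3, 0.1]
opening: 85.3
```

Call:
servo_tool(
  deltas="100 0 0.035 0 0; 100 0 0 0 0.148; 100 0 0 0 0.148; 100 0 0 0 0.148; 100 0 0 0 0.148; 100 0 0 0 0; 100 0 0 0 0; 100 0 0 0 0",
)

```text
clock: 20.85
ee_pos: [403.9, 373.2, 243.3]
orientation: [0.023, -3.102, 0.013]
force: [-0.2, 0.6, -0.3]
opening: 85.7
```

```bash
cat > valve.py <<'E'
from wheel import *
import sys
im=snap('wrist',sys.argv[1]); go([450,385,200],1.57)
for t,z in [('valve_knob',55),('valve_block',0)]:
  for j in arm.place_of('wrist',t)[:3]: print(t,j,at_z('wrist',j['uv'],z))
for m in arm.silhouettes('wrist','valve_knob'): print(m['p'],m['bbox'])
h=cv2.cvtColor(im,cv2.COLOR_RGB2HSV); r=(((h[...,0]<5)|(h[...,0]>174))&(h[...,1]>170)).astype(np.uint8)
n,l,s,c=cv2.connectedComponentsWithStats(r)
for i in range(1,n):
    if s[i,4]>150: print('red',s[i],c[i],at_z('wrist',c[i],60))
E
python3 valve.py v1.png
```

```text
pos [404.  373.2 243.3] toolY yaw 1.585 tilt z [-0. -0. -1.] delta mm(tool) [-47.9  11.5  41.3] turn 0.015 q7 0.84 t 20.9 F [-0.1  0.3 -1.5] open 85.7
valve_knob {'uv': [324.6, 256.7], 'p': 0.79} [496.5 386.9  55. ]
valve_knob {'uv': [421.6, 171.6], 'p': 0.72} [386.  494.9  55. ]
valve_block {'uv': [415.3, 186.9], 'p': 0.92} [418.1 510.2   0. ]
valve_block {'uv': [321.3, 258.3], 'p': 0.73} [529.2 384.7   0. ]
valve_block {'uv': [323.2, 261.4], 'p': 0.64} [534.3 387.7   0. ]
0.76 [422.1, 178.2, 23.8, 28.1]
0.6 [324.0, 261.5, 31.8, 37.3]
red [411 164  24  19 370] [422.3 172.6] [386.2 493.9  60. ]
red [311 239  30  29 734] [325.8 253.2] [488.9 388.   60. ]
```

View pics/v1.png

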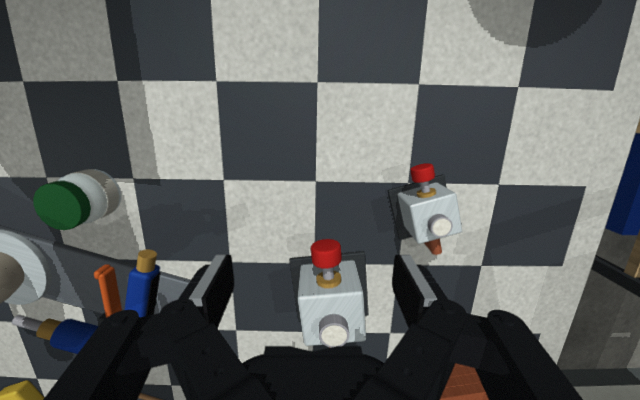

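The view shows the large knob at (326,253) and the small look-alike's knob at (422,172). The block's front face spans about columns 300–360. I'll fit the valve model to the network's mask to get its yaw.

```bash
cat > fit.py <<'E'
from wheel import *
from scipy.optimize import minimize
def hull(cam,P):
    m=np.zeros((400,640),np.uint8); q=np.array([proj(cam,p) for p in P])
    cv2.fillConvexPoly(m,cv2.convexHull((q*16).astype(np.int32)),1,shift=4); return m>0
def box(x0,x1,y0,y1,z0,z1): return np.array([[x,y,z] for x in(x0,x1) for y in(y0,y1) for z in(z0,z1)],float)
def cyl(s,r=19,t=12): return np.array([[-40-s+d,r*np.cos(a),55+r*np.sin(a)] for d in(-t,t) for a in np.arange(0,6.28,.2)])
def put(P,q):
    c,s=np.cos(q[2]),np.sin(q[2]); return P@np.array([[c,s,0],[-s,c,0],[0,0,1]])+[q[0],q[1],0]
def red(im,c0,rad=60):
    h=cv2.cvtColor(im,cv2.COLOR_RGB2HSV); r=(((h[...,0]<5)|(h[...,0]>174))&(h[...,1]>150)).astype(np.uint8)
    n,l,s,c=cv2.connectedComponentsWithStats(r)
    i=min((i for i in range(1,n) if s[i,4]>100),key=lambda i:np.linalg.norm(c[i]-c0)); return l==i
iou=lambda a,b:(a&b).sum()/max(1,(a|b).sum())
E
python3 - <<'E'
from fit import *
im=snap('wrist','v2.png'); M=[m for m in arm.silhouettes('wrist','valve_block')]
for m in M: print(m['p'],m['bbox'])
m=min(M,key=lambda m:abs(m['bbox'][0]-328))['mask']
r=red(im,(326,253)); print(r.sum())
roi=np.zeros_like(m); roi[:296]=1; roi[:, :265]=0; roi[:,385:]=0
np.save('vm.npy',m)
def cost(q,full=False):
    k=hull('wrist',put(cyl(0),q)); B=hull('wrist',put(box(0,75,-40,40,0,85),q)); F=hull('wrist',put(box(-17.5,92.5,-55,55,0,10),q))
    a=iou(k&roi,r&roi); b=iou((k|B|F)&roi,m&roi); c=iou((k|B)&roi,m&roi)
    return (a,b,c) if full else -(a+b)
for y0 in (-.25,-.1,0,.1,.25):
    s=minimize(cost,[531+0*y0,387+40*y0,y0],method='Nelder-Mead',options=dict(initial_simplex=[[531,387+40*y0,y0],[538,387+40*y0,y0],[531,393+40*y0,y0],[531,387+40*y0,y0+.12]],xatol=.1,fatol=1e-4))
    q=s.x; print(q.round(3),s.fun.round(3),np.round(cost(q,1),3),'knob',put(np.array([[-40,0,55.]]),q).round(1))
E
```

```text
0.95 [328.5, 293.9, 81.7, 109.5]
0.64 [425.9, 210.4, 74.7, 86.1]
0.32 [107.0, 290.9, 33.1, 46.6]
0.26 [11.8, 277.5, 23.7, 49.6]
755
[532.8 393.4   0.1] -1.743 [0.8 0.9 0.8] knob [[493.2 388.1  55. ]]
[532.5 393.4   0.1] -1.744 [0.8 0.9 0.8] knob [[492.7 389.2  55. ]]
[532.6 393.4   0.1] -1.744 [0.8 0.9 0.8] knob [[492.8 389.2  55. ]]
[532.8 393.5   0.1] -1.744 [0.8 0.9 0.8] knob [[493.2 388.1  55. ]]
[533.3 392.8   0.1] -1.747 [0.8 0.9 0.8] knob [[493.5 389.   55. ]]
```

Call:
servo_tool(
  deltas="100 0 0 0 -0.1; 100 -0.03 0.002 0.02 0; 100 -0.03 0.002 0.03 0; 100 -0.03 0.002 0.03 0; 100 0 0 0 0; 100 0 0 0 0",
  newtons=50,
)

```text
clock: 21.75
ee_pos: [492.5, 391.2, 158.2]
orientation: [0.188, -3.098, 0.004]
force: [-0.3, 0.1, 0.0]
opening: 85.7
```

Run:
```python
from fit import *
im=snap('wrist','v3.png'); go([493,388.7,55],1.68)
p=proj('wrist',[493,388.7,55]);print(p)
r=red(im,p); r&=np.arange(400)[:,None]<340; ys,xs=np.nonzero(r); print(r.sum(),xs.min(),xs.max(),ys.min(),ys.max())
from itertools import product
b=max((iou(hull('wrist',put(cyl(0),(x+40*np.cos(w),y+40*np.sin(w),w))),r),x,y,w) for x,y,w in product(np.arange(485,502,2),np.arange(380,398,1.5),(0.05,.12,.19)))
print(b)
```

```text
pos [492.3 390.8 158.1] toolY yaw 1.692 tilt z [-0. -0. -1.] delta mm(tool) [ -4.4  -2.2 103. ] turn 0.012 q7 1.06 t 21.8 F [ 0.6  0.2 -0.3] open 85.7
[311.  209.2]
1436 290 332 189 226
(np.float64(0.8461991750147319), np.int64(491), np.float64(389.0), 0.05)
```

Call:
servo_tool(
  deltas="100 -0.003 -0.002 0.02 0; 100 0 0 0.025 0; 100 0 0 0.025 0; 100 0 0 0.015 0; 100 0 0 0.008 0; 100 0 0 0.005 0; 100 0 0 0 0",
)

```text
clock: 22.5
ee_pos: [490.5, 393.7, 66.7]
orientation: [0.198, -3.105, -0.012]
force: [0.4, 0.3, 0.5]
opening: 85.5
```

Run:
```python
from fit import *
s=arm.sense(); print(R.from_rotvec(s['orientation']).as_matrix().round(3)[:,2]); go([492,388.8,55],1.68)
```

```text
[-0.  0. -1.]
pos [490.5 393.7  66.7] toolY yaw 1.698 tilt z [-0.  0. -1.] delta mm(tool) [-1.2 -5.2 11.7] turn 0.018 q7 1.08 t 22.5 F [0.4 0.3 0.5] open 85.5
```

Call:
servo_tool(
  deltas="100 -0.001 -0.005 0.007 0; 100 0 0 0.005 0; 100 0 0 0 0; 35 0 0 0 0; 35 0 0 0 0; 35 0 0 0 0; 35 0 0 0 0; 35 0 0 0 0; 35 0 0 0 0; 35 0 0 0 0",
  newtons=50,
)

```text
clock: 23.5
ee_pos: [493.3, 389.6, 57.0]
orientation: [0.197, -3.109, -0.016]
force: [-0.3, 0.1, 1.6]
opening: 36.3
```

Call:
servo_tool(
  deltas="35 0.006 0 0 0; 35 0.006 0 0 0; 35 0.006 0 0 0; 35 0.006 0 0 0; 35 0.006 0 0 0; 35 0.004 0 0 0; 35 0.004 0 0 0; 35 0.003 0 0 0",
)

```text
clock: 24.3
ee_pos: [458.4, 385.3, 57.3]
orientation: [0.195, -3.125, -0.023]
force: [21.2, 4.6, -21.9]
opening: 36.4
```

Call:
servo_tool(
  deltas="35 0 0 0 0; 60 0 0 0 0; 100 0 0 0 0; 100 0 0 0 0; 100 0 0 -0.02 0; 100 0 0 -0.03 0; 100 0 0 -0.03 0; 100 0 0 -0.03 0; 100 0 0 0 0; 100 0 0 0 0",
)

```text
clock: 25.3
ee_pos: [454.9, 382.8, 171.2]
orientation: [0.197, -3.118, -0.018]
force: [-0.5, 0.8, -0.5]
opening: 85.3
```

```bash
cat > knob.py <<'E'
from fit import *
from itertools import product
import sys
x0,y0=float(sys.argv[2]),float(sys.argv[3])
im=snap('wrist',sys.argv[1]); go([528,162,160],1.277)
p=proj('wrist',[x0,y0,55]);print(p)
r=red(im,p); r&=np.arange(400)[:,None]<340
b=max((iou(hull('wrist',put(cyl(0),(x+40*np.cos(w),y+40*np.sin(w),w))),r),x,y,w) for x,y,w in product(np.arange(x0-12,x0+13,1.5),np.arange(y0-8,y0+8,2),(.12,)))
print(b)
E
python3 knob.py v4.png 458 385
```

```text
pos [455.2 383.  171.3] toolY yaw 1.697 tilt z [-0.  0. -1.] delta mm(tool) [ -44.6 -228.5    7.5] turn 0.42 q7 1.03 t 25.35 F [-0.2  0.7  0.4] open 85.6
[314.2 205.2]
(np.float64(0.8344155844155844), np.float64(455.0), np.float64(385.0), 0.12)
```

Call:
servo_tool(
  deltas="100 -0.009 -0.044 0 0; 100 -0.009 -0.044 0 0; 100 -0.009 -0.044 0 0; 100 -0.009 -0.044 0 0; 100 -0.009 -0.044 0 0; 100 0 0 0 0.14; 100 0 0 0 0.14; 100 0 0 0 0.14; 100 0 0 0 0; 100 0 0 0 0",
)

```text
clock: 26.35
ee_pos: [524.2, 159.6, 156.9]
orientation: [-0.468, -3.073, 0.002]
force: [0.1, -1.4, -0.4]
opening: 85.7
```

```bash
cat > gun.py <<'E'
from fit import *
im=snap('wrist','g1.png'); go([530.7,167,160],1.277)
for t,z in [('grip_mid',114),('trigger_pad',110),('nozzle_tip',100),('wheel_top',30)]:
  for j in arm.place_of('wrist',t)[:2]: print(t,j,at_z('wrist',j['uv'],z))
h=cv2.cvtColor(im,cv2.COLOR_RGB2HSV)
ob=lambda m:[(s[i,:5],c[i].round(1)) for n,l,s,c in [cv2.connectedComponentsWithStats(m.astype(np.uint8))] for i in range(1,n) if s[i,4]>200]
print('orange',ob((h[...,0]>=5)&(h[...,0]<=14)&(h[...,1]>190)),'blue',ob((h[...,0]>105)&(h[...,0]<125)&(h[...,1]>150)))
c,s=np.cos(1.277-np.pi/2),np.sin(1.277-np.pi/2)
W=lambda x,y,z:[558+c*x-s*y,153.5+s*x+c*y,z]
print('exp: grip top corners',[proj('wrist',W(*q)).round(0) for q in [(-75,0,114),(-75,24,114),(30,0,114),(30,24,114)]])
print('exp: trigger tip..',[proj('wrist',W(*q)).round(0) for q in [(25-85*np.cos(.0),-18,110),(-30,-28,110),(-30,-20,110)]])
E
python3 gun.py
```

```text
pos [524.1 159.8 156.9] toolY yaw 1.268 tilt z [-0.  0. -1.] delta mm(tool) [-4.   8.9 -3.3] turn -0.009 q7 1.07 t 26.4 F [-0.7 -0.2 -0.6] open 85.3
grip_mid {'uv': [337.0, 234.8], 'p': 0.71} [526.6 174.1 114. ]
trigger_pad {'uv': [286.2, 238.7], 'p': 0.92} [521. 140. 110.]
nozzle_tip {'uv': [156.5, 321.8], 'p': 0.71} [564.8  12.  100. ]
orange [(array([ 264,  194,   46,  105, 1388], dtype=int32), array([289.6, 244.5]))] blue [(array([  217,   172,   151,   178, 11134], dtype=int32), array([312.6, 289.1]))]
exp: grip top corners [array([321., 178.]), array([360., 177.]), array([321., 317.]), array([353., 317.])]
exp: trigger tip.. [array([293., 199.]), array([280., 241.]), array([292., 241.])]
```

Run:
```python
import cv2,numpy as np
im=cv2.imread('pics/g1.png')[:,:,::-1].copy(); h=cv2.cvtColor(im,cv2.COLOR_RGB2HSV)
o=(h[...,0]>=5)&(h[...,0]<=14)&(h[...,1]>190); b=(h[...,0]>105)&(h[...,0]<125)&(h[...,1]>150)
for r in (180,200,215,230,245,260): print(r,[ (np.nonzero(m[r])[0].min(),np.nonzero(m[r])[0].max()) if m[r].any() else None for m in (o,b)])
```

```text
180 [None, (np.int64(321), np.int64(356))]
200 [(np.int64(265), np.int64(282)), (np.int64(321), np.int64(357))]
215 [(np.int64(274), np.int64(287)), (np.int64(321), np.int64(357))]
230 [(np.int64(278), np.int64(292)), (np.int64(321), np.int64(356))]
245 [(np.int64(284), np.int64(296)), (np.int64(321), np.int64(355))]
260 [(np.int64(289), np.int64(302)), (np.int64(321), np.int64(355))]
```

Call:
servo_tool(
  deltas="100 -0.004 0.006 0 0; 100 0 0 0.01 0; 100 0 0 0 0",
)

```text
clock: 26.9
ee_pos: [530.6, 165.4, 146.9]
orientation: [-0.468, -3.074, -0.001]
force: [-0.1, -0.5, -0.2]
opening: 85.5
```

```bash
python3 -c "
from h import *
go([530.1,165.1,100],1.277)"
```

```text
pos [530.6 165.4 146.9] toolY yaw 1.269 tilt z [-0.031  0.006 -0.999] delta mm(tool) [-1.1 -0.3 46.9] turn -0.008 q7 1.07 t 26.9 F [-0.1 -0.5 -0.2] open 85.5
```

Call:
servo_tool(
  deltas="100 -0.001 0 0.015 0; 100 0 0 0.015 0; 100 0 0 0.01 0; 100 0 0 0.006 0; 100 0 0 0 0",
)

```text
clock: 27.4
ee_pos: [530.3, 165.6, 98.5]
orientation: [-0.466, -3.075, -0.001]
force: [0.0, -0.5, -0.9]
opening: 85.4
```

```bash
python3 -c "
from h import *
go([530.7,167,100],1.277)"
```

```text
pos [530.3 165.6  98.5] toolY yaw 1.27 tilt z [-0.032  0.005 -0.999] delta mm(tool) [ 0.1  1.5 -1.5] turn -0.007 q7 1.1 t 27.4 F [ 0.  -0.5 -0.9] open 85.4
```

Call:
servo_tool(
  deltas="100 0 0.0015 0 0; 35 0 0 0 0; 35 0 0 0 0; 35 0 0 0 0; 35 0 0 0 0; 35 0 0 0 0; 35 0 0 0 0; 35 0 0 0 0; 35 0 0 0 0; 35 0 0 0 0",
  newtons=40,
)

```text
clock: 28.4
ee_pos: [531.9, 168.4, 100.8]
orientation: [-0.466, -3.077, -0.005]
force: [0.4, 1.2, -3.1]
opening: 36.4
```

Call:
servo_tool(
  deltas="35 0 0 0 0; 35 0 0 0 0; 35 0 0 0 0; 35 0 0 0 0; 35 0 0 0 0",
)

```text
clock: 28.9
ee_pos: [531.9, 168.4, 100.9]
orientation: [-0.466, -3.077, -0.005]
force: [1.7, 0.6, -2.5]
opening: 36.3
```

Call:
servo_tool(
  deltas="35 0 0 0 0; 35 0 0 0 0; 35 0 0 0 0; 35 0 0 0 0; 35 0 0 0 0; 35 0 0 0 0; 35 0 0 0 0",
)

```text
clock: 29.6
ee_pos: [531.9, 168.5, 100.8]
orientation: [-0.466, -3.077, -0.005]
force: [0.2, 1.0, -3.0]
opening: 36.6
```

Call:
servo_tool(
  deltas="100 0 0 0 0; 100 0 0 0 0; 100 0 0 0 0; 100 0 0 0 0; 100 0 0 0 0; 100 0 -0.003 0 0; 100 0 0 -0.02 0; 100 0 0 -0.03 0; 100 0 0 -0.03 0; 100 0 0 0 0",
)

```text
clock: 30.6
ee_pos: [532.8, 163.0, 183.5]
orientation: [-0.466, -3.076, -0.002]
force: [0.7, 0.4, -0.1]
opening: 85.4
```

```bash
python3 gun.py; python3 -c "
from h import *
go([455,384,171],1.69)"
```

```text
pos [531.8 162.8 181.8] toolY yaw 1.27 tilt z [-0.  0. -1.] delta mm(tool) [ 1.6  3.8 21.8] turn -0.007 q7 1.06 t 30.65 F [-1.  -0.3  0.2] open 85.5
grip_mid {'uv': [327.5, 217.0], 'p': 0.81} [531.6 173.3 114. ]
trigger_pad {'uv': [280.1, 213.3], 'p': 0.79} [519.6 139.3 110. ]
nozzle_tip {'uv': [163.5, 293.0], 'p': 0.57} [564.   12.1 100. ]
orange [(array([ 262,  176,   42,   94, 1105], dtype=int32), array([284.7, 221.1]))] blue [(array([ 222,  156,  134,  161, 8945], dtype=int32), array([307.1, 262.5]))]
exp: grip top corners [array([312., 159.]), array([346., 159.]), array([313., 287.]), array([342., 286.])]
exp: trigger tip.. [array([288., 178.]), array([276., 217.]), array([286., 216.])]
pos [530.  162.3 178.8] toolY yaw 1.271 tilt z [-0.037  0.003 -0.999] delta mm(tool) [136.8 189.6  11.2] turn -0.419 q7 1.06 t 30.85 F [ 0.2 -0.1  0.2] open 85.4
```

Call:
servo_tool(
  deltas="100 0.023 0.032 0 0; 100 0.023 0.032 0 0; 100 0.023 0.032 0 0; 100 0.023 0.032 0 0; 100 0.023 0.032 0 0; 100 0.015 0.022 0 0; 100 0 0 0 -0.14; 100 0 0 0 -0.14; 100 0 0 0 -0.14; 100 0 0 0 0",
)

```text
clock: 31.85
ee_pos: [451.9, 380.6, 169.8]
orientation: [0.205, -3.083, 0.009]
force: [-0.0, 0.3, 0.1]
opening: 85.2
```

```bash
python3 knob.py v5.png 456 385;  python3 -c "
from h import *
go([456.5,385,56],1.695)"
```

```text
pos [451.8 380.5 169.7] toolY yaw 1.699 tilt z [-0.1 -0.  -1. ] delta mm(tool) [ -48.1 -226.4    7.8] turn 0.422 q7 1.03 t 31.9 F [0.1 0.5 0.4] open 85.0
[318.4 211.2]
(np.float64(0.8424162836506894), np.float64(457.5), np.float64(385.0), 0.12)
pos [451.8 380.5 169.7] toolY yaw 1.699 tilt z [-0.051 -0.009 -0.999] delta mm(tool) [-11.1   4.2 113.3] turn 0.004 q7 1.03 t 31.9 F [0.1 0.5 0.4] open 85.0
```

Call:
servo_tool(
  deltas="100 -0.010 0.004 0.02 0; 100 0 0 0.025 0; 100 0 0 0.025 0; 100 0 0 0.015 0; 100 0 0 0.008 0; 100 0 0 0.005 0; 100 0 0 0 0",
)

```text
clock: 32.6
ee_pos: [457.0, 383.3, 66.1]
orientation: [0.152, -3.085, 0.013]
force: [-0.1, 0.3, -0.1]
opening: 85.5
```

```bash
python3 -c "
from h import *
go([457,385,56],1.695)"
```

```text
pos [457.  383.3  66.1] toolY yaw 1.669 tilt z [-0.052 -0.011 -0.999] delta mm(tool) [-0.7  1.7 10.1] turn -0.026 q7 1.04 t 32.6 F [-0.1  0.3 -0.1] open 85.5
```

Call:
servo_tool(
  deltas="100 0 0.002 0.006 -0.026; 100 0 0 0.005 0; 35 0 0 0 0; 35 0 0 0 0; 35 0 0 0 0; 35 0 0 0 0; 35 0 0 0 0; 35 0 0 0 0; 35 0 0 0 0; 35 0 0 0 0",
  newtons=50,
)

```text
clock: 33.6
ee_pos: [457.6, 385.4, 57.0]
orientation: [0.193, -3.086, 0.01]
force: [-0.0, -0.5, -0.4]
opening: 36.9
```

Call:
servo_tool(
  deltas="35 -0.006 0 0 0; 35 -0.006 0 0 0; 35 -0.006 0 0 0; 35 -0.006 0 0 0; 35 -0.006 0 0 0; 35 -0.004 0 0 0; 35 -0.004 0 0 0; 35 -0.003 0 0 0",
)

```text
clock: 34.4
ee_pos: [492.5, 389.6, 56.9]
orientation: [0.195, -3.07, 0.015]
force: [-12.4, -3.9, 11.4]
opening: 36.6
```

Call:
servo_tool(
  deltas="35 -0.003 0 0 0; 35 -0.003 0 0 0",
)

```text
clock: 34.6
ee_pos: [492.5, 389.6, 56.9]
orientation: [0.197, -3.059, 0.02]
force: [-13.2, -5.5, 13.6]
opening: 36.8
```

Call:
servo_tool(
  deltas="60 0 0 0 0; 100 0 0 0 0; 100 0 0 0 0; 100 0 0 0 0; 100 0 0 -0.02 0; 100 0 0 -0.03 0; 100 0 0 -0.03 0; 100 0 0 -0.03 0; 100 0.03 0 -0.02 0; 100 0 0 0 0",
)

```text
clock: 35.6
ee_pos: [474.8, 388.3, 192.4]
orientation: [0.192, -3.061, 0.019]
force: [0.0, -0.2, -0.3]
opening: 85.5
```

```bash
python3 knob.py v6.png 491 388
python3 - <<'E'
from wheel import *
for c in ('top','side'):
    PRM[c]=arm.camera_params(c); im=arm.camera(c); save(im,c+'9.png')
    a=cv2.imread(f'pics/{c}0.png')[:,:,::-1]
    for t,z in dict(jug=30,jug_handle=105,vase=12,tub=12,glaze_jar=0).items():
        for j in arm.place_of(c,t)[:1]: print(c,t,round(j['p'],2),np.round(j['uv'],1),at_z(c,j['uv'],z)[:2])
go([0,0,0])
E
```

```text
pos [476.6 387.5 191.2] toolY yaw 1.695 tilt z [-0.1 -0.  -1. ] delta mm(tool) [ -25.4 -229.9   31.5] turn 0.418 q7 1.05 t 35.65 F [0.9 0.8 0.7] open 85.1
[312.5 217.7]
(np.float64(0.8414442700156985), np.float64(489.5), np.float64(388.0), 0.12)
top jug 0.91 [368.6 208. ] [543.1 -68.1]
top jug_handle 0.82 [394.5 207.7] [ 529.2 -125.7]
top tub 0.88 [461.1 196.9] [ 580.9 -330.6]
top glaze_jar 0.69 [318.6 250.4] [429.9  66.4]
side jug 0.81 [327.1 248.2] [540.  -84.6]
side jug_handle 0.6 [329.1 251.8] [ 532.6 -144. ]
side vase 0.65 [311.8 350.4] [ 436.5 -374. ]
side tub 0.74 [357.8 323.1] [ 573.3 -326.7]
side glaze_jar 0.64 [286.6 217.6] [436.4  80.6]
pos [476.4 386.5 188.9] toolY yaw 1.694 tilt z [-0.1 -0.  -1. ] delta mm(tool) [ 504.  -322.6  232.3] turn 0 q7 1.05 t 36.25 F [-0.2  0.8  0. ] open 85.4
```

Run:
```python
from h import *
for c,bx in [('side',dict(vase=(290,330,310,365),tub=(340,385,290,340),jar=(270,300,198,228))),('top',dict(vase=(468,515,230,260),tub=(440,490,172,212),jar=(300,332,232,262)))]:
    a,b=[cv2.imread(f'pics/{c}{k}.png').astype(int) for k in '09']
    for n,(x0,x1,y0,y1) in bx.items(): print(c,n,np.abs(a-b)[y0:y1,x0:x1].mean().round(1))
arm.sign_off()
```

```text
side vase 4.1
side tub 4.6
side jar 2.9
top vase 11.3
top tub 13.1
top jar 13.6
the job is handed in; nothing more can be done
```

The job is done and handed in at about 36 s on the clock, well inside the 72 s limit.

- **Jug:** I set it on the wheel and let go with its base at about (542, -73) mm. The wheel's centre fits at about (542, -71.5). The handle points at -1.89 rad, against -1.86 from the nozzle line and -1.87 from the orange mark.
- **Valve out:** I pulled the knob 35 mm, until it met its stop at about 21 N.
- **Trigger:** I squeezed it to a gripper reading of about 36.4 mm. The 38 mm knob read the same, so this was the full squeeze. I held it for over 1 s, and the picture afterwards showed the blade back at rest.
- **Valve home:** I pushed the knob 35 mm, until it met its stop at about 13 N. The last wrist picture fits the knob at (489.5, 388), against about (491, 389) before I pulled it.
- **Vase, tub and jar:** The last network positions agree with the first ones, within the networks' scatter of up to about 15 mm.

Some last checks disagreed or failed:
- **Jug position:** The side camera's network put the jug about 13 mm off in y. The wrist and top cameras put it within about 4 mm of centre.
- **Vase:** The top camera missed the vase in the last look.
- **Picture comparison:** Side pictures from before and after differ little around the bystanders (3–5 grey levels). The top ones differ more (11–14). That may be the arm's shadow, but I had no picture views left to check by eye.

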